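Proof pull on a tube coupling in the bench pull tester

TASK

Proof-pull the brass tube coupling in the bench pull tester: press the orange headed pin fully home so that it ties the lug to the fork, and push the red trailing pointer all the way back to zero. Then draw the black handle out until the pointer's white line stands within the width of the blue set marker, not past it, and ease the handle all the way back in without letting it snap, so that the pointer stays at the marker. Leave the set marker and the things standing about where they are.

Things in the scene. Friction and masses are not known exactly. Their poses are not given: they have to be found in the camera images.
- tester: bench pull tester, 330 mm long, 92 mm wide, fixed to the bench. Origin on the bench under its middle; +x is the pull direction (from blue anchor fork to black handle), z up. Fork at x = -125 mm, top at z = 83 mm, 42 mm wide; brass coupling at z = 60; grey gauge housing x = -51 to +73 mm, 46 wide, white scale on top at z = 83. Gauge and coupling slide along the rail until the pin is home
- pin_head (a point): centre of the top of the orange pin head, a disc of 30 mm diameter and 9 mm thickness on an upright 10 mm steel shank; 120 mm above the bench when raised, 92 mm when home (head resting on the fork). It is stiff: about 6 N
- pin_slide (a joint): travel of the headed pin, m: 0 raised, 0.028 home
- pointer (a point): middle of the white line on top of the red trailing pointer: a fin across the gauge, 34 mm wide (tester y), 9 mm thick (x), top at z = 109 mm, its 16 mm long foot on the scale at 84 mm. Tester x = -28 mm at zero. It stays where it is left (1 N drag); the draw bar's dark dog pushes it outward as the handle is drawn and leaves it there when the handle goes back
- pointer_slide (a joint): position of the trailing pointer along the scale, m: 0 at zero (stop), up to 0.068
- set_marker (a point): middle of the white line on the top of the blue set marker, 8 mm wide along the scale, clamped to the side of the housing facing the robot, 30 mm beside the gauge's middle line, top at 92 mm above the bench
- marker_slide (a joint): position of the blue set marker along the scale, m, same zero as the pointer
- grip_bar (a point): middle of the handle's black grip bar: 82 mm long across the tester, 17 mm thick, at z = 60 mm, 164 mm in +x of the tester's origin when in. Between it and the stirrup's steel cross bar is an opening 48 mm along the pull and 65 mm across, with nothing in or below it but the bench
- draw_bar (a joint): how far the handle is drawn out of the gauge, m: 0 in, up to 0.065; spring pulls it back with 2 N at 0 and 11 N at 0.045
- dog (a point): point of the draw bar that stands at the pointer's white line whenever the dog touches the pointer (109 mm above the bench)
- carriage (a joint): slide of gauge and coupling along the rail, m: 0 in place (pin holes aligned), grows towards the handle; about 1 mm play when the pin is home
- amber_bottle: bystander: brown bottle with black cap, 56 mm diameter, 120 mm tall, origin under its middle
- tips: bystander: blue pipette tip box with clear lid, 100x70x58 mm, origin under its middle
- notebook: bystander: black notebook 210x153x16 mm, origin under its middle
- pen: bystander: blue and white pen, 135 mm
- lab_timer: bystander: white timer 70x64x20 mm, origin under its middle
- wash_bottle: bystander: wash bottle with red cap and bent spout, 64 mm diameter, 168 mm tall
- spanner: bystander: small open-ended steel spanner, 139x21x8 mm, lying near the front of the bench
- stock_bottle: bystander: clear bottle with blue cap, 56 mm diameter, 120 mm tall, origin under its middle

How it is judged:
On the way, in this order (a step that is already met when the one before it is completed fails the run):
1. the pin is pressed home (within 2 mm) and the trailing pointer is pushed back to zero (within 4 mm), in either order (value of joint pin_slide above 0.026 m and value of joint pointer_slide below 0.004 m), for 0.2 s.
2. with the pin home, the handle is drawn out until the draw bar has carried the pointer's line to the set marker (within 4 mm) (value of joint pin_slide above 0.026 m and x of each of dog, pointer in the frame of set_marker above -0.004 m), for 0.1 s.
At the end, for the whole second after the job is handed in: the pin is home (within 2 mm), the handle is fully back in (within 2 mm), the gauge still sits in place on the rail (within 3 mm), and the trailing pointer's white line stands within 4 mm of the set marker's line, with the set marker where it was (within 4 mm) (value of joint pin_slide above 0.026 m and x of pointer in the frame of set_marker between -0.004 and 0.004 m and value of joint draw_bar below 0.002 m and value of joint carriage below 0.003 m and distance of set_marker from where it was at the start of the episode below 0.004 m); the robot touches nothing.
It fails at once if the handle is drawn past the set marker by more than 8 mm (x of dog in the frame of set_marker above 0.008 m).
It fails at once if the handle snaps back (faster than 0.3 m/s) (velocity of joint draw_bar below -0.3 m/s).
It fails at once if a bystander is moved by more than 15 mm (distance of any of amber_bottle, tips, notebook, pen, lab_timer, wash_bottle, spanner, stock_bottle from where it was at the start of the episode above 0.015 m).
It also fails if it takes over 56 s, if anything falls off the work surface, if the arm or the gripper's body presses on something with over 40 N, if the wrist force passes 120 N, or if a joint passes its speed limit or range.

ROBOT

A 7-joint arm with a two-finger parallel gripper is mounted at the origin on a cart in front of the work surface, level with it; the furniture and walls round the work are solid. World frame = base frame: x ahead of the robot, y to its left, z up, the work surface at z = 0. Lengths are in m, angles in rad, forces in N, time in s.
With the tool pointing down it reaches from about 0.425 to 0.875 m from the base axis. Payload 8.4 kg.
Tool frame: the origin (TCP) lies at the very end of the fingers, on their centre line; the grasp point (between the pads) lies 19 mm behind it (robot.hold_point_z is the distance from the TCP to the grasp point, in m); z points along the fingers, y is the line along which they close (so a half turn about z gives the same grasp; the last joint's range is limited). The gripper opens to 85 mm and grips with 20 to 120 N. Pads are 22 mm wide; open, the fingers measure 114 mm over their backs; the gripper's body (76 mm by 85 mm) begins 54 mm behind the grasp point. The pads swing forward as they close: fully open they stand 13 mm farther back than shut.
Start: joints at [1.077, 0.333, 0.04, 1.465, -0.013, 1.343, -0.059], TCP at [0.25, -0.6, 0.231] pointing down, gripper open.
Joint ranges: [-2.58, 2.58], [-0.38, 2.09], [-1.3, 1.39], [0.25, 2.4], [-1.5, 4.64], [0.08, 2.09], [-2.65, 2.65]. Speed limits (rad/s): [2.22, 2.22, 2.79, 2.79, 3.14, 3.14, 3.14].

INTERFACE

Orientations are given as a unit quaternion [x, y, z, w].
In Python, from rig import robot gives the robot as it stands. The module is installed in compiled form; this text tells all that it offers.
- The arm moves only by the tool arm_command, never from a script. Its argument "rows" is a list of rows, each a list of 7 numbers: the turn, a rotation vector about the tool's x, y, z in degrees, then the shift along the tool's x, y, z in cm, then the closure, from 0 (fully open) to 1 (shut). In form: [[ax, ay, az, x, y, z, gripper], ...]. A call has 1 to 12 rows; each row shifts and turns the commanded pose from where the row before left it, along the tool's axes as they then stand; what a row does not reach is not made up. A row lasts 1/8 s, in which the tool goes at most 62.5 mm and 10.7 degrees, less where a joint would pass 70% of its speed; a pose out of reach is approached as far as the arm can. A call with a gripper value outside its range is refused whole. The fingers move at their own pace and stop on an object; the grip force is fixed at half the most. Time passes only in rows, so rows that do not move let the fingers close. It gives the time, the measured TCP pose, the force, the opening and the grip force at its end, in the units of the state.
- robot.get_obs(): the state, without advancing time (a new reading comes with each control period).
- robot.snapshot(name): name is "side" or "top"; returns (picture, depth): 480x640x3 uint8, red, green, blue; 480x640 float32, m along the optical axis (not along the pixel's ray), 0 where there is no reading.
- robot.calibration(name): a dict with "vfov" (degrees; the focal length in pixels is half the picture's height over the tangent of half this angle, whatever the lens; pixels are square), "cx", "cy" (the principal point, pixels), "origin" and "rotation" of the camera in the world. Camera axes: x right, y down, z forward; pixel columns grow to the right and rows downward; lengths in m; the calibration is good to about 2 mm. A picture is of the moment at which its call begins. calibration takes no time and is no camera call.
- robot.hand_in(): hands the job in; it is judged then, once.
The state is a dict: "t": time; "joint_positions": joint angles; "joint_velocities": joint speeds; "joint_torque": joint torques, N m; "position": TCP position; "eef_rot": TCP orientation; "wrist_force": force on the tool from outside, world axes, zero at the start; "wrist_torque": the same for the moment, N m; "width": opening from 0.0 (shut) to 1.0 (fully open); "gripper_force": force on a finger pad.
Only numpy, scipy, OpenCV 4.12 (cv2) and the standard library are available. Lean on these libraries where they do the work, as an engineer would, in place of code of your own. Each camera call takes 0.05 s, during which the arm holds its last target. There are 200 camera calls.

## Working session

There is one attempt and no reset: what is moved stays moved. The work goes in short steps, Python scripts to look and compute and a tool call to move; the robot and the scene stay as the last step left them, time stands still between calls to the robot, and variables do not carry over. Pictures are saved under pics/ and viewed, at most 13 in all, crops included, and the job is handed in when it is done.

Besides the shell and the picture viewer there is one more tool, called after "Call:" by a JSON object that holds its "op" and its "data". arm_command: Moves the arm, as the interface text tells. Its arguments: {"type":"object","properties":{"rows":{"type":"array","items":{"type":"array","items":{"type":"number"}}}},"required":["rows"]}

```bash
mkdir -p pics
cat > h.py <<'E'
import numpy as np,cv2
from rig import robot
def cam(n):
    c=robot.calibration(n); f=240/np.tan(np.radians(c['vfov'])/2)
    return c,f
def px(n,u,v,d=None,z=None):
    c,f=cam(n); R=np.array(c['rotation']).reshape(3,3); r=R@np.array([(u-c['cx'])/f,(v-c['cy'])/f,1.]); o=np.array(c['origin'])
    return o+r*(d if d is not None else (z-o[2])/r[2])
E
python3 - <<'E'
from h import *
for n in ('top','side'):
    p,d=robot.snapshot(n); cv2.imwrite(f'pics/{n}0.png',p[:,:,::-1]); np.save(f'pics/{n}0.npy',d)
    c=robot.calibration(n);print(n,c)
print(robot.get_obs(), robot.hold_point_z)
E
```

```text
top {'vfov': 50.91197108134244, 'cx': 314.3367834600135, 'cy': 233.7158285176823, 'origin': array([ 0.34231369, -0.07145997,  1.63140184]), 'rotation': array([ 0.70630348, -0.7059508 ,  0.03279154, -0.04115301])}
side {'vfov': 57.4112436397008, 'cx': 324.82732411297854, 'cy': 239.3331380843678, 'origin': array([0.04814951, 0.78360286, 0.83195937]), 'rotation': array([-0.23723185,  0.86834334, -0.42309809,  0.10338709])}
{'t': 0.1, 'joint_positions': array([ 1.07679296,  0.33383588,  0.03988526,  1.46613212, -0.01337961,
        1.34326339, -0.05851677]), 'joint_velocities': array([ 0.00081073, -0.00038335, -0.00125473, -0.0030673 ,  0.00036734,
       -0.00067265, -0.00122158]), 'joint_torque': array([ 4.80052637e-03, -6.60020757e+01,  1.37081366e+00, -4.06469607e+01,
        1.71069388e-02,  9.10519331e-03, -4.63118533e-05]), 'position': array([ 0.24982889, -0.59966521,  0.230538  ]), 'eef_rot': array([ 9.80583008e-01,  1.96103270e-01, -1.90887963e-04, -6.59464915e-04]), 'wrist_force': array([-0.5560227 ,  0.3773508 , -0.22748326]), 'wrist_torque': array([0.00285676, 0.00291963, 0.03664604]), 'gripper_force': 0.0, 'width': 1.0001381718150242} 0.0187
```

View pics/top0.png

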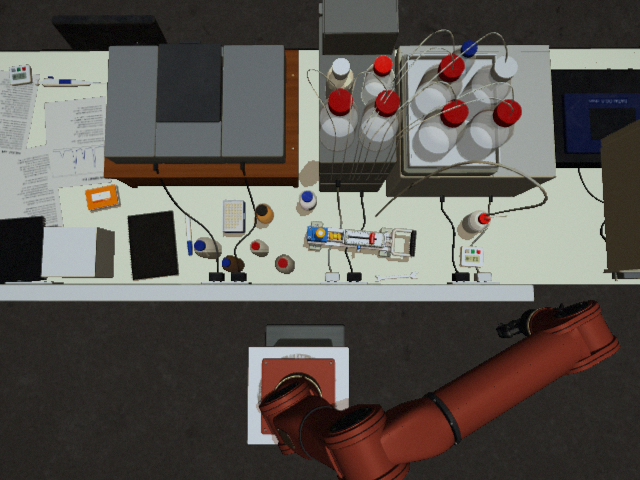

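View pics/side0.png

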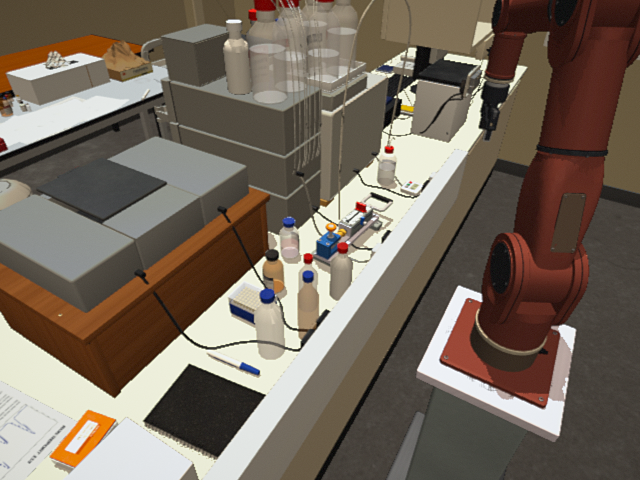

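The top view shows the tester from about (305,235), the fork, to (417,243), the handle. The pin head is near (321,233) and the red pointer near (373,239). I'll enlarge both views.

```bash
sed -i "s/R=np.array(c\['rotation'\]).reshape(3,3)/R=Rotation.from_quat(c['rotation']).as_matrix()/; s/^import numpy as np,cv2/import numpy as np,cv2\nfrom scipy.spatial.transform import Rotation/" h.py
python3 - <<'E'
from h import *
p=cv2.imread('pics/top0.png')[205:290,295:425]; cv2.imwrite('pics/topc.png',cv2.resize(p,None,fx=6,fy=6,interpolation=cv2.INTER_CUBIC))
p=cv2.imread('pics/side0.png')[180:275,290:420]; cv2.imwrite('pics/sidec.png',cv2.resize(p,None,fx=6,fy=6,interpolation=cv2.INTER_CUBIC))
d=np.load('pics/top0.npy')
for u,v in [(321,233),(373,239),(413,243),(285,265),(260,248),(330,292),(400,276),(353,300),(345,277),(308,200)]: print(u,v,px('top',u,v,d=d[v,u]).round(3))
E
```

```text
321 233 [ 0.503 -0.074  0.119]
373 239 [ 0.486 -0.231  0.11 ]
413 243 [ 0.477 -0.358  0.076]
285 265 [0.405 0.031 0.171]
260 248 [0.457 0.109 0.131]
330 292 [ 0.327 -0.1    0.126]
400 276 [ 0.376 -0.326  0.015]
353 300 [ 0.303 -0.168  0.13 ]
345 277 [ 0.373 -0.151  0.003]
308 200 [ 0.605 -0.034  0.115]
```

View pics/topc.png

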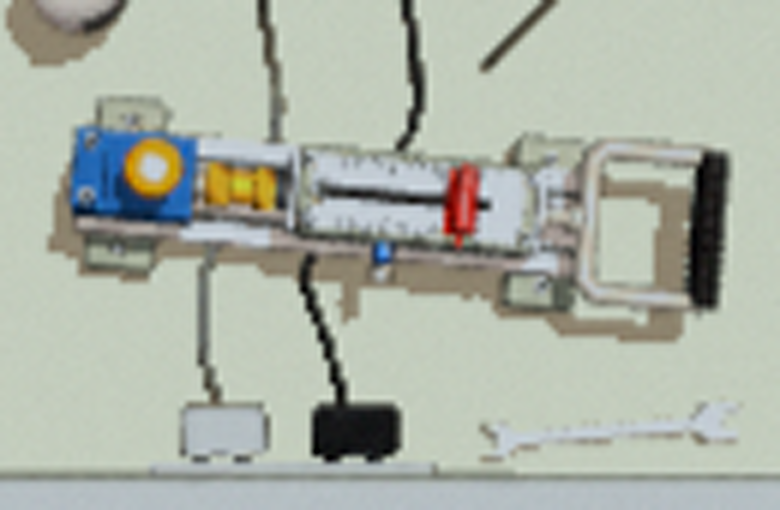

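View pics/sidec.png

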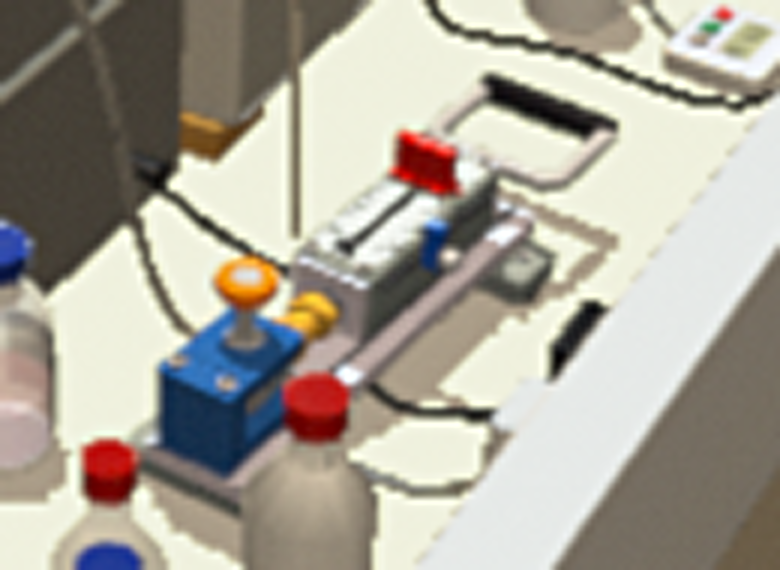

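The enlarged top view shows the pin head centre at crop (153,168), the pointer at about (461,200), the marker top at about (383,250) and the grip bar middle at about (709,229). The side view shows the pin raised, and the marker well inward of the pointer.

```bash
cat >> h.py <<'E'
def seg(img,kind,box):
    h=cv2.cvtColor(img,cv2.COLOR_RGB2HSV); u0,v0,u1,v1=box
    H,S,V=[h[v0:v1,u0:u1,i].astype(float) for i in range(3)]
    rgb=img[v0:v1,u0:u1].astype(float)
    if kind=='red': w=np.clip(rgb[...,0]-rgb[...,1:].max(2)-30,0,None)
    if kind=='blue': w=np.clip(rgb[...,2]-rgb[...,0]-40,0,None)
    if kind=='orange': w=np.clip(rgb[...,0]-rgb[...,2]-60,0,None)
    if kind=='black': w=(rgb.max(2)<60)*1.
    vv,uu=np.mgrid[v0:v1,u0:u1]
    return (uu*w).sum()/w.sum(),(vv*w).sum()/w.sum(),w.sum(),w
E
python3 - <<'E'
from h import *
img=cv2.imread('pics/top0.png')[:,:,::-1]
o=seg(img,'orange',(313,226,328,240));r=seg(img,'red',(365,228,380,250));b=seg(img,'blue',(355,242,362,252));k=seg(img,'black',(407,227,420,259))
for s in(o,r,b,k):print(np.round(s[:3],2))
print(b[3].astype(int));print(r[3].astype(int))
P=px('top',*o[:2],z=.118);G=px('top',*k[:2],z=.065);M=px('top',*b[:2],z=.09);F=px('top',*r[:2],z=.103)
print(P,G,M,F)
e=(G-P)[:2];L=np.linalg.norm(e);e/=L;print('L(289?)',L,e,np.degrees(np.arctan2(e[1],e[0])))
O=P[:2]+e*.125; n=np.array([-e[1],e[0]])
for X in(P,G,M,F,px('top',295+298/6,205+170/6,z=.083),px('top',295+533/6,205+215/6,z=.083)):print(((X[:2]-O)@e*1e3).round(1),((X[:2]-O)@n*1e3).round(1))
c,f=cam('top')
E
```

```text
[ 319.91  232.59 4917.  ]
[ 371.43  238.5  4790.  ]
[358.2  246.66 491.  ]
[412.29 242.67 117.  ]
[[  0   0   0   0   0   0   0]
 [  0   0   0   0   0   0   0]
 [  0   0   0   0   0   0   0]
 [  0   0   0  45   0   0   0]
 [  0   0  16 100  40   0   0]
 [  0   0  24 112  73   0   0]
 [  0   0   0  54  27   0   0]
 [  0   0   0   0   0   0   0]
 [  0   0   0   0   0   0   0]
 [  0   0   0   0   0   0   0]]
[[  0   0   0   0   0   0   0   0   0   0   0   0   0   0   0]
 [  0   0   0   0   0   0   0   0   0   0   0   0   0   0   0]
 [  0   0   0   0   0   0   0   0   0   0   0   0   0   0   0]
 [  0   0   0   0   0   0   0   0   0   0   0   0   0   0   0]
 [  0   0   0   0   0   0   0  40  14   0   0   0   0   0   0]
 [  0   0   0   0   0  64  30  80  70  36   0   0   0   0   0]
 [  0   0   0   0   0  98  48  80  74  49   0   0   0   0   0]
 [  0   0   0   0   0  90  59  82  79  66   0   0   0   0   0]
 [  0   0   0   0   8  93  82  87 107  55   0   0   0   0   0]
 [  0   0   0   0  23  90  88  58 115  30   0   0   0   0   0]
 [  0   0   0   0  32  89  87  54 121  34   0   0   0   0   0
[... 284 characters left out ...]
 62  71   0   0   0   0   0   0]
 [  0   0   0   0   0   0  90   0   0   0   0   0   0   0   0]
 [  0   0   0   0   0   0  95   0   0   0   0   0   0   0   0]
 [  0   0   0   0   0   0   9   0   0   0   0   0   0   0   0]
 [  0   0   0   0   0   0   0   0   0   0   0   0   0   0   0]
 [  0   0   0   0   0   0   0   0   0   0   0   0   0   0   0]
 [  0   0   0   0   0   0   0   0   0   0   0   0   0   0   0]]
[ 0.50463642 -0.07026886  0.118     ] [ 0.4787587  -0.35763049  0.065     ] [ 0.46427826 -0.18753173  0.09      ] [ 0.48816065 -0.22694323  0.103     ]
L(289?) 0.28852445351433764 [-0.08968986 -0.99596974] -95.14576535192583
-125.0 -0.0
163.5 -0.0
-4.6 -29.7
32.5 -2.4
-49.1 8.3
72.9 -4.1
```

Call:
{"op": "arm_command", "data": {"rows": [[0,0,-10.4,0,0,0,1],[0,0,-10.4,0,0,0,1],[0,0,-10.4,0,0,0,1],[0,0,-10.4,0,0,0,1],[0,0,-10.4,0,0,0,1],[0,0,-10.2,0,0,0,1],[0,0,0,0,0,0,1]]}}

```text
t: 0.98
position: [0.2498, -0.5998, 0.2308]
eef_rot: [0.739, 0.674, 0.0, -0.0]
wrist_force: [-0.1, -0.4, -0.4]
width: 0.0
gripper_force: 0.0
```

```bash
cat >> h.py <<'E'
O=np.array([.4934,-.1948]);e=np.array([-.0897,-.9960]);n=np.array([.9960,-.0897])
def st():
    s=robot.get_obs();p=s['position'];R=Rotation.from_quat(s['eef_rot']).as_matrix()
    q=(p[:2]-O); T=np.array([[-e[0],n[0],0],[-e[1],n[1],0],[0,0,-1]])
    print('t',round(s['t'],2),'tester x,y,z mm',round(q@e*1e3,1),round(q@n*1e3,1),round(p[2]*1e3,1),'rotvec err deg',np.degrees(Rotation.from_matrix(R.T@T).as_rotvec()).round(2),'F',s['wrist_force'].round(1),'w',round(s['width'],2),'j',s['joint_positions'].round(2))
E
python3 -c "
from h import *
st()"
```

```text
t 0.97 tester x,y,z mm 425.2 -206.3 230.8 rotvec err deg [-0.02 -0.05 -0.1 ] F [-0.1 -0.4 -0.4] w 0.0 j [ 1.19  0.34 -0.11  1.46  0.04  1.35  0.99]
```

Call:
{"op": "arm_command", "data": {"rows": [[0,0,0,3.59,2.08,0.3,1],[0,0,0,3.59,2.08,0.3,1],[0,0,0,3.59,2.08,0.3,1],[0,0,0,3.59,2.08,0.3,1],[0,0,0,3.59,2.08,0.6,1],[0,0,0,3.59,2.08,0.6,1],[0,0,0,3.59,2.08,0.6,1],[0,0,0,3.59,2.08,0.9,1],[0,0,0,3.59,2.08,0.9,1],[0,0,0,3.59,2.08,0.9,1],[0,0,0,0,0,0,1],[0,0,0,0,0,0,1]]}}

```text
t: 2.48
position: [0.4892, -0.2617, 0.1742]
eef_rot: [0.739, 0.673, -0.0, -0.0]
wrist_force: [0.2, -0.6, 0.5]
width: 0.0
gripper_force: 0.0
```

```bash
python3 -c "
from h import *
st()
for n_ in('top','side'):
    p,d=robot.snapshot(n_); cv2.imwrite(f'pics/{n_}1.png',p[:,:,::-1])
a=cv2.resize(cv2.imread('pics/top1.png')[170:300,290:440],None,fx=4,fy=4,interpolation=cv2.INTER_CUBIC)
cv2.imwrite('pics/c1.png',a)
b=cv2.resize(cv2.imread('pics/side1.png')[140:275,280:430],None,fx=4,fy=4,interpolation=cv2.INTER_CUBIC)
cv2.imwrite('pics/c2.png',b)
"
```

```text
t 2.48 tester x,y,z mm 67.0 1.8 174.2 rotvec err deg [-0.03  0.01 -0.2 ] F [ 0.2 -0.6  0.5] w 0.0 j [ 0.74  0.2  -0.38  1.76  0.08  1.19  0.25]
```

View pics/c2.png

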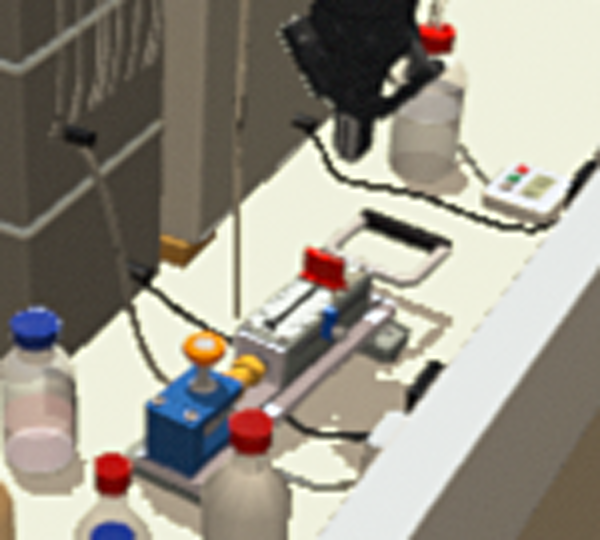

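The side view shows the shut fingers above the gauge's outer end. The pointer at (325,268) and the pin at (205,350) are untouched.

Call:
{"op": "arm_command", "data": {"rows": [[0,0,0,0,0,2.6,1],[0,0,0,0,0,2.6,1],[0,0,0,0,0,2.7,1],[0,0,0,0,0,0,1],[0,0,0,1,0,0,1],[0,0,0,1.0,0,0,1],[0,0,0,1.2,0,0,1],[0,0,0,1.2,0,0,1],[0,0,0,1.2,0,0,1],[0,0,0,1.0,0,0,1],[0,0,0,0.6,0,0,1],[0,0,0,0,0,0,1]]}}

```text
t: 4.08
position: [0.496, -0.1889, 0.0952]
eef_rot: [0.738, 0.675, -0.0, -0.0]
wrist_force: [-0.2, -1.0, 0.3]
width: 0.002
gripper_force: 0.0
```

```bash
python3 -c "
from h import *
st()"
```

```text
t 4.08 tester x,y,z mm -6.1 2.1 95.2 rotvec err deg [-0.02 -0.02  0.01] F [-0.2 -1.   0.3] w 0.0 j [ 0.65  0.24 -0.42  1.9   0.11  1.03  0.1 ]
```

Call:
{"op": "arm_command", "data": {"rows": [[0,0,0,0.2,0,0,1],[0,0,0,0.2,0,0,1],[0,0,0,0.2,0,0,1],[0,0,0,0,0,0,1]]}}

```text
t: 4.58
position: [0.4965, -0.1834, 0.0953]
eef_rot: [0.738, 0.674, -0.0, -0.0]
wrist_force: [-0.3, -0.2, 0.0]
width: 0.003
gripper_force: 0.0
```

```bash
python3 -c "
from h import *
st()"
```

```text
t 4.58 tester x,y,z mm -11.6 2.1 95.3 rotvec err deg [-0.01 -0.01 -0.03] F [-0.3 -0.2  0. ] w 0.0 j [ 0.64  0.24 -0.42  1.9   0.11  1.03  0.09]
```

Call:
{"op": "arm_command", "data": {"rows": [[0,0,0,0.1,0,0,1],[0,0,0,0.1,0,0,1],[0,0,0,0,0,0,1]]}}

```text
t: 4.95
position: [0.4966, -0.1825, 0.0953]
eef_rot: [0.739, 0.674, -0.0, 0.0]
wrist_force: [-0.4, -4.8, -2.6]
width: 0.0
gripper_force: 2.6
```

```bash
python3 -c "
from h import *
st()"
```

```text
t 4.95 tester x,y,z mm -12.6 2.1 95.3 rotvec err deg [ 0.    0.05 -0.08] F [-0.4 -4.8 -2.6] w 0.0 j [ 0.64  0.24 -0.42  1.9   0.11  1.03  0.08]
```

Call:
{"op": "arm_command", "data": {"rows": [[0,0,0,-0.8,0,0,1],[0,0,0,0,0,-2.5,1],[0,0,0,0,0,-2.5,1],[0,0,0,3.0,0,0,1],[0,0,0,3.0,0,0,1],[0,0,0,3.0,-0.1,0,1],[0,0,0,3.0,-0.1,0,1],[0,0,0,0,0,0,1],[0,0,0,0,0,0,1]]}}

```text
t: 6.08
position: [0.5049, -0.0704, 0.1453]
eef_rot: [0.738, 0.674, -0.0, -0.0]
wrist_force: [0.2, 0.4, 0.4]
width: -0.0
gripper_force: 0.0
```

```bash
python3 -c "
from h import *
st()
p,d=robot.snapshot('side'); cv2.imwrite('pics/c3.png',cv2.resize(p[140:275,280:430,::-1],None,fx=4,fy=4,interpolation=cv2.INTER_CUBIC))
"
```

```text
t 6.08 tester x,y,z mm -125.0 0.3 145.3 rotvec err deg [-0.   -0.   -0.04] F [0.2 0.4 0.4] w -0.0 j [ 0.52  0.15 -0.51  1.89  0.08  1.12 -0.11]
```

View pics/c3.png

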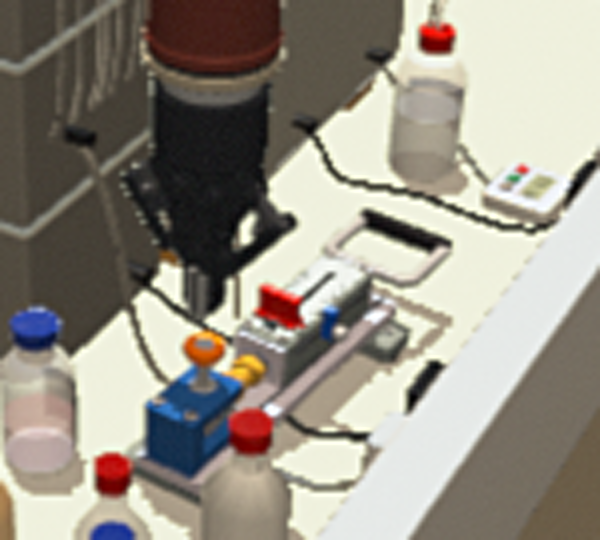

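The pointer is at zero, at (280,305), and the fingers are over the pin head. Next I press the pin.

Call:
{"op": "arm_command", "data": {"rows": [[0,0,0,0,0,1.2,1],[0,0,0,0,0,1.0,1],[0,0,0,0,0,0.6,1],[0,0,0,0,0,0.6,1],[0,0,0,0,0,0.6,1],[0,0,0,0,0,0.6,1],[0,0,0,0,0,0.5,1],[0,0,0,0,0,0.2,1],[0,0,0,0,0,0,1]]}}

```text
t: 7.25
position: [0.5049, -0.0698, 0.0921]
eef_rot: [0.738, 0.674, 0.0, -0.0]
wrist_force: [0.0, 0.4, -0.2]
width: 0.001
gripper_force: 0.0
```

```bash
python3 -c "
from h import *
st()"
```

```text
t 7.25 tester x,y,z mm -125.5 0.3 92.1 rotvec err deg [ 0.   -0.01 -0.04] F [ 0.   0.4 -0.2] w 0.0 j [ 0.51  0.21 -0.51  1.94  0.12  1.01 -0.14]
```

Call:
{"op": "arm_command", "data": {"rows": [[0,0,0,0,0,0.1,1],[0,0,0,0,0,0.05,1],[0,0,0,0,0,0,1]]}}

```text
t: 7.62
position: [0.5053, -0.0698, 0.092]
eef_rot: [0.738, 0.674, 0.0, 0.0]
wrist_force: [-6.4, -0.1, 15.1]
width: 0.0
gripper_force: 7.7
```

```bash
python3 -c "
from h import *
st()"
```

```text
t 7.62 tester x,y,z mm -125.6 0.6 92.0 rotvec err deg [ 0.04  0.02 -0.03] F [-6.4 -0.1 15.1] w 0.0 j [ 0.51  0.21 -0.51  1.94  0.12  1.01 -0.14]
```

Call:
{"op": "arm_command", "data": {"rows": [[0,0,0,0,0,-3,1],[0,0,0,0,0,-3,1],[0,0,0,-3.7,0,0,1],[0,0,0,-4,0,0,1],[0,0,0,-4,0,0,1],[0,0,0,-4,0,0,1],[0,0,0,-4,0,0,1],[0,0,0,-3,0,0,1],[0,0,0,-3,0,0,1],[0,0,0,0,0,0,1],[0,0,0,0,0,0,1]]}}

```text
t: 9.0
position: [0.482, -0.3249, 0.1505]
eef_rot: [0.738, 0.675, 0.0, -0.0]
wrist_force: [1.1, 0.4, 0.1]
width: 0.0
gripper_force: 0.0
```

```bash
python3 -c "
from h import *
st()
p,d=robot.snapshot('side'); cv2.imwrite('pics/c4.png',cv2.resize(p[140:275,280:430,::-1],None,fx=4,fy=4,interpolation=cv2.INTER_CUBIC))
"
```

```text
t 9.0 tester x,y,z mm 130.6 0.3 150.5 rotvec err deg [-0.   -0.05 -0.  ] F [1.1 0.4 0.1] w 0.0 j [ 0.8   0.27 -0.33  1.72  0.09  1.16  0.35]
```

View pics/c4.png

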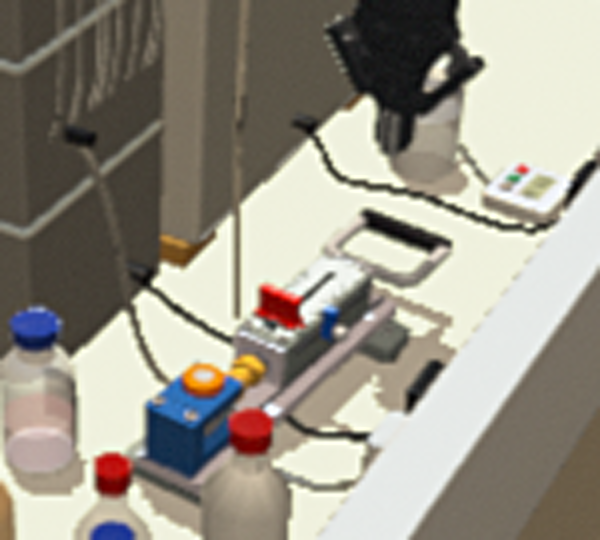

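The pin is home, with its head on the fork at (203,378). The pointer is still at zero and the fingers are above the handle opening.

Call:
{"op": "arm_command", "data": {"rows": [[0,0,0,0,0,3,1],[0,0,0,0,0,3,1],[0,0,0,0,0,3,1],[0,0,0,0,0,1.9,1],[0,0,0,-0.5,0,0,1],[0,0,0,-0.5,0,0,1],[0,0,0,-0.5,0,0,1],[0,0,0,-0.3,0,0,1],[0,0,0,-0.2,0,0,1],[0,0,0,0,0,0,1]]}}

```text
t: 10.3
position: [0.4803, -0.3456, 0.0421]
eef_rot: [0.738, 0.675, 0.0, 0.0]
wrist_force: [1.2, 3.0, 2.2]
width: 0.001
gripper_force: 1.6
```

```bash
cat >> h.py <<'E'
def look(name=None):
    p,d=robot.snapshot('top')
    r=seg(p,'red',(350,224,380,252)) if 0 else seg(p,'red',(345,222,381,250));b=seg(p,'blue',(352,242,366,252));k=seg(p,'black',(407,222,430,262))
    for s,z in((r,.103),(b,.09)):
        X=px('top',*s[:2],z=z)[:2]-O; print('px',np.round(s[:3],2),'tester',(X@e*1e3).round(1),(X@n*1e3).round(1))
    if name: cv2.imwrite(f'pics/{name}.png',cv2.resize(p[205:290,295:425,::-1],None,fx=6,fy=6,interpolation=cv2.INTER_CUBIC))
E
python3 -c "
from h import *
st();look('t5')
"
```

```text
t 10.3 tester x,y,z mm 151.4 0.5 42.1 rotvec err deg [ 0.04 -0.   -0.02] F [1.2 3.  2.2] w 0.0 j [ 0.8   0.41 -0.31  1.8   0.14  0.96  0.35]
px [ 353.61  236.77 5182.  ] tester -21.9 -1.9
px [359.13 246.5  558.  ] tester -1.8 -28.9
```

```bash
python3 -c "
from h import *
p,d=robot.snapshot('top')
np.set_printoptions(linewidth=200)
a=seg(p,'blue',(352,240,366,252));print(a[3].astype(int))
b=seg(cv2.imread('pics/top0.png')[:,:,::-1],'blue',(352,240,366,252));print(b[3].astype(int),b[:2])
print(p[228:246,348:362].min(2)); print(p[228:246,348:362,0])
s,d=robot.snapshot('side'); cv2.imwrite('pics/s5.png',cv2.resize(s[200:240,330:380,::-1],None,fx=12,fy=12,interpolation=cv2.INTER_CUBIC))
# predicted pixel cols
c,f=cam('top');R=Rotation.from_quat(c['rotation']).as_matrix()
for x in (-5,-2,1):
    X=np.array([*(O+e*x/1e3-n*.03),.092]);q=R.T@(X-c['origin']);print(x,c['cx']+f*q[0]/q[2],c['cy']+f*q[1]/q[2])
"
```

```text
[[ 0  0  0  0  0  0  0  0  0  0  0  0  0  0]
 [ 0  0  0  0  0  0  0  0  0  0  0  0  0  0]
 [ 0  0  0  0  0  0  0  0  0  0  0  0  0  0]
 [ 0  0  0  0  0  0  0  0  0  0  0  0  0  0]
 [ 0  0  0  0  0  0  0  0  0  0  0  0  0  0]
 [ 0  0  0  0  0  0  0 33 37  0  0  0  0  0]
 [ 0  0  0  0  0  0 61 63 96  0  0  0  0  0]
 [ 0  0  0  0  0  0 74 59 72  0  0  0  0  0]
 [ 0  0  0  0  0  0 25 24 26  0  0  0  0  0]
 [ 0  0  0  0  0  0  0  0  0  0  0  0  0  0]
 [ 0  0  0  0  0  0  0  0  0  0  0  0  0  0]
 [ 0  0  0  0  0  0  0  0  0  0  0  0  0  0]]
[[  0   0   0   0   0   0   0   0   0   0   0   0   0   0]
 [  0   0   0   0   0   0   0   0   0   0   0   0   0   0]
 [  0   0   0   0   0   0   0   0   0   0   0   0   0   0]
 [  0   0   0   0   0   0   0   0   0   0   0   0   0   0]
 [  0   0   0   0   0   0   0   0   0   0   0   0   0   0]
 [  0   0   0   0   0   0  45   0   0   0   0   0   0   0]
 [  0   0   0   0   0  16 100  40   0   0   0   0   0   0]
 [  0   0   0   0   0  24 112  73   0   0   0   0   0   0]
 [  0   0   0   0   0   0  54  27   0   0   0   0   0   0]
 [  0   0   0   0   0   0   
[... 1755 characters left out ...]
9  92 106 154 201 207 202 155 117 139 144 167 170]
 [195 131  95 103 154 209 209 206 151  39  51  60  74  73]
 [204 184 145 118 153 210 210 207 194 132  99  93  58  60]
 [206 202 191 135 127 209 208 209 202 193 189 189 186 185]
 [203 203 197 143 118 209 206 200 176 206 202 204 205 204]
 [206 205 197 151 119 173 183 192 155 203 206 205 203 202]
 [201 204 196 131 100 124 129 130 143 199 177 197 173 175]
 [146 150 148  92 106 178 148 119 130 191 177 194 165 195]
 [ 58  69  67  50  62  93  91  86  97 130 136 145 142 155]
 [156 151 123 136 120 105 116  90 102  80  64  82  68  87]]
-5 358.1215591181479 246.7133293259885
-2 359.1000460196183 246.80124123380796
1 360.0786134580628 246.88916037745147
```

View pics/s5.png

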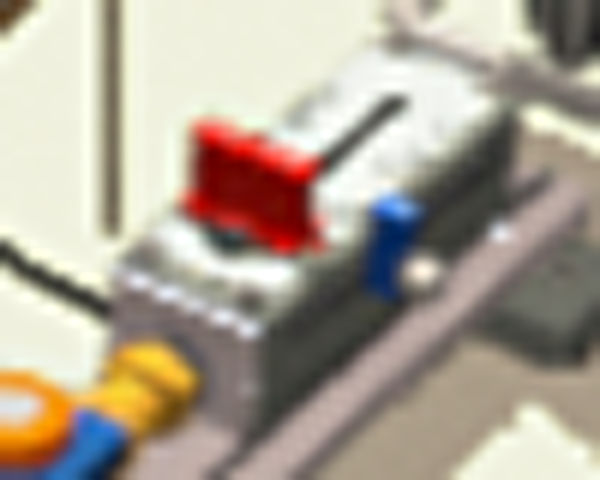

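The fin has moved about 6 mm off zero, with its white line at top-view column 354. The marker is centred at about column 359.

```bash
cat >> h.py <<'E'
def line():
    "sub-pixel pointer line and marker, mean over several pictures"
    A=np.mean([robot.snapshot('top')[0].astype(float) for _ in range(4)],0)
    np.set_printoptions(linewidth=200)
    print((A[...,1:].min(2)[231:243,348:364]).astype(int)); B=np.clip(A[...,2]-A[...,0],0,None)[243:251,353:366]; print(B.astype(int))
def tx(u,v,z):
    X=px('top',u,v,z=z)[:2]-O; return (X@e*1e3).round(1),(X@n*1e3).round(1)
E
python3 -c "
from h import *
print(tx(354.05,236.5,.109),tx(359.05,246.8,.092),tx(358.3,246.8,.092))
line();st()"
```

```text
(np.float64(-21.0), np.float64(-1.6)) (np.float64(-2.2), np.float64(-30.0)) (np.float64(-4.4), np.float64(-30.2))
[[188 211 210 199 123  64  92  97 112 147 175 147 179 167 160 141]
 [173 213 213 199  56  27  88  89  63 136 202 173 205 171 176 199]
 [204 212 209 157  13  26  82  84  88 199 212 202 182 199 175 211]
 [214 209 187 144   9  41 113  52  97 214 213 211 207 212 205 213]
 [212 203 119  85   8  46 120  34  93 214 212 213 213 213 213 213]
 [208 167  91  61  10  47 120  30  54 123 144 150 178 178 185 214]
 [202 126  91  44   5  50 120  24  27  37  51  57  76  75  80 101]
 [211 192 115  32   7  50 119  26  81 142 101  95  59  59  53  16]
 [213 211 188  29  13  40  83  45 134 203 198 198 195 194 194 192]
 [213 213 198  32  10  52 107  38 132 213 213 214 213 212 214 212]
 [213 213 198  34   7  20  51  38 130 214 212 213 214 213 213 212]
 [211 212 202  90  56  16  51  50 133 208 184 209 179 184 208 185]]
[[  0   0   0   0   6   4  11   7   7  17  14  17  14]
 [  0   0   0   0   0   0   0   0   0   0   0   0   0]
 [  0   0   0   0   1  31  72  76   0   0   0   0   0]
 [  0   0   0   0  13  99  99 136   0   0   0   0   0]
 [  0   0   0   0  19 113  98 110   0   0   0   0   0]
 [  0   0   0   0   6  64  63  63   0   0   0   0   0]
 [  0   0   0   0   0   0   6   0   0   0   0   0   0]
 [  0   0   0   0   0   0   0   0   0   0   0   0   0]]
t 10.65 tester x,y,z mm 151.4 0.2 41.8 rotvec err deg [ 0.01 -0.   -0.02] F [1.8 3.4 2.3] w -0.0 j [ 0.8   0.41 -0.31  1.8   0.14  0.96  0.35]
```

Call:
{"op": "arm_command", "data": {"rows": [[0,0,0,-0.2,0,0,1],[0,0,0,-0.2,0,0,1],[0,0,0,-0.2,0,0,1],[0,0,0,-0.2,0,0,1],[0,0,0,-0.2,0,0,1],[0,0,0,0,0,0,1]]}}

```text
t: 11.4
position: [0.4791, -0.3554, 0.0418]
eef_rot: [0.738, 0.674, 0.0, -0.0]
wrist_force: [2.3, 5.6, 4.1]
width: 0.001
gripper_force: 2.5
```

```bash
python3 -c "
from h import *
line();st()"
```

```text
[[190 211 210 208 200 166 158 116  98  67  95 125 179 167 160 141]
 [173 213 213 208 183 199 156  65  37  56 113  64 138 171 176 199]
 [205 213 214 212 206 212 189  19   7  48  90  42 130 200 176 212]
 [214 213 212 213 213 213 196   3  24  76  77  62 161 212 206 213]
 [213 209 179 185 207 169 139   4  28  87  83  67 168 213 212 213]
 [209 166  75  80  99  95  75   9  26  83  80  73 165 177 186 214]
 [207 156  58  59  63  81  60   7  41 113  45  41  75  75  81  99]
 [212 203 194 188 123  73  70   9  47 120  30  35  58  57  53  17]
 [213 213 214 212 204 183  60   8  48 119  38 104 193 193 194 192]
 [213 212 213 209 184 200  59   8  49 117  33 114 214 213 213 213]
 [213 213 213 206 175 199  36  11  34  78  29  97 185 213 213 212]
 [210 212 213 207 168 168  83   4  14  36  58 154 168 184 208 184]]
[[  0   0   0   0   0   0   3   8   8  17  13  16  15]
 [  0   0   0   0   0   0   0   0   0   0   0   2   0]
 [  0   0   0   0   1  31  71  77   0   0   0   0   0]
 [  0   0   0   0  13  98 101 134   0   0   0   0   0]
 [  0   0   0   0  20 118 102 135   0   0   0   0   0]
 [  0   0   0   0   0  66  63  73   0   0   0   0   0]
 [  0   0   0   0   0   0   6   0   0   0   0   0   0]
 [  0   0   0   0   0   0   0   0   0   0   0   0   0]]
t 11.6 tester x,y,z mm 161.3 0.2 41.8 rotvec err deg [-0.   -0.02 -0.02] F [0.6 4.8 3.3] w -0.0 j [ 0.81  0.41 -0.3   1.78  0.14  0.97  0.36]
```

Call:
{"op": "arm_command", "data": {"rows": [[0,0,0,-0.2,0,0,1],[0,0,0,-0.2,0,0,1],[0,0,0,-0.2,0,0,1],[0,0,0,0,0,0,1],[0,0,0,0,0,0,1]]}}

```text
t: 12.22
position: [0.4786, -0.361, 0.0418]
eef_rot: [0.738, 0.675, 0.0, -0.0]
wrist_force: [2.4, 5.7, 3.6]
width: 0.001
gripper_force: 3.1
```

```bash
python3 -c "
from h import *
line();st()
s=np.mean([robot.snapshot('side')[0].astype(float) for _ in range(4)],0).astype(np.uint8); cv2.imwrite('pics/s6.png',cv2.resize(s[200:240,330:380,::-1],None,fx=15,fy=15,interpolation=cv2.INTER_CUBIC))
c,f=cam('side');R=Rotation.from_quat(c['rotation']).as_matrix()
def pj(x,y,z):
    X=np.array([*(O+e*x/1e3+n*y/1e3),z]);q=R.T@(X-c['origin']);return [round(15*(c['cx']+f*q[0]/q[2]-330+.5)),round(15*(c['cy']+f*q[1]/q[2]-200+.5))]
for x in (-6,-4,-2,0): print(x,'line ends',pj(x,-17,.109),pj(x,17,.109),'marker mid',pj(x,-30,.092))
"
```

```text
[[206 211 210 208 200 165 171 204 189  88  84  81 100 103 160 141]
 [178 213 213 207 183 199 175 208 165  43  36  80  83  75 170 200]
 [204 213 214 212 207 211 206 206 144  15  28  84  82  52 141 212]
 [212 214 213 213 213 213 213 206 144   8  25  82  86  87 200 213]
 [214 207 178 185 213 213 203 139 124   7  26  77  52  95 213 212]
 [209 166  75  80 100 101 100  95  76   7  42 113  34  76 185 214]
 [207 155  57  58  54  22  39  88  43   5  46 120  31  38  79  99]
 [211 203 194 194 195 181  96  85  46  10  49 120  26  32  53  19]
 [212 213 213 213 213 211 194 123  34   8  51 117  29  99 194 192]
 [213 212 213 213 212 213 211 192  37  10  54 117  41 130 212 213]
 [213 214 212 208 179 185 208 166  42  12  44  81  42 130 213 214]
 [211 208 196 208 166 175 207 155  60  25  16  29  45 132 207 185]]
[[  0   0   0   0   0   0   0   0   4  17  14  16  15]
 [  0   0   0   0   0   0   0   0   0   0   0   0   0]
 [  0   0   0   0   0   0  71  77   0   0   0   0   0]
 [  0   0   0   0   9  84 101 137   0   0   0   0   0]
 [  0   0   0   0  19 113 103 135   0   0   0   0   0]
 [  0   0   0   0   0  65  64  74   0   0   0   0   0]
 [  0   0   0   0   0   0   7   0   0   0   0   0   0]
 [  0   0   0   0   0   0   0   0   0   0   0   0   0]]
t 12.43 tester x,y,z mm 166.9 0.2 41.8 rotvec err deg [-0.01 -0.05 -0.01] F [1.5 5.7 4. ] w -0.0 j [ 0.82  0.42 -0.3   1.78  0.14  0.97  0.37]
-6 line ends [435, 152] [288, 93] marker mid [486, 247]
-4 line ends [441, 148] [293, 89] marker mid [491, 242]
-2 line ends [446, 143] [299, 84] marker mid [497, 238]
0 line ends [451, 138] [304, 80] marker mid [502, 233]
```

View pics/s6.png

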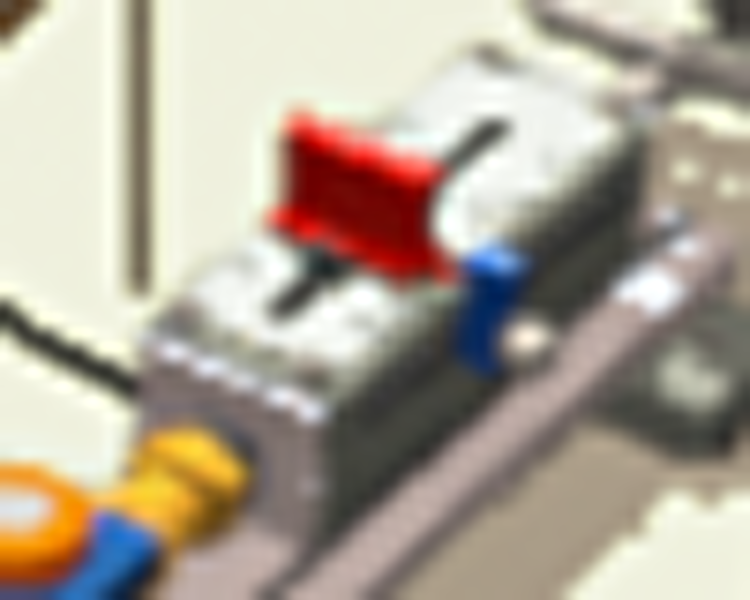

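In the side view the fin's near top end is at (437,170) and the marker top is at (500,256). That leaves about 4 mm, and the top view gives about 3.5 mm.

Call:
{"op": "arm_command", "data": {"rows": [[0,0,0,-0.2,0,0,1],[0,0,0,-0.16,0,0,1],[0,0,0,0,0,0,1],[0,0,0,0,0,0,1]]}}

```text
t: 13.12
position: [0.4783, -0.3644, 0.0418]
eef_rot: [0.738, 0.675, 0.0, -0.001]
wrist_force: [2.3, 6.7, 4.1]
width: -0.0
gripper_force: 3.4
```

```bash
python3 -c "
from h import *
line();st()
s=np.mean([robot.snapshot('side')[0].astype(float) for _ in range(4)],0).astype(np.uint8); cv2.imwrite('pics/s7.png',cv2.resize(s[200:240,330:380,::-1],None,fx=15,fy=15,interpolation=cv2.INTER_CUBIC))
"
```

```text
[[206 211 211 208 200 165 172 199 155 135 125  83  72  79 121 142]
 [178 213 214 209 182 199 176 207 163 151  61  33  58 111  79 163]
 [205 214 213 211 205 212 206 211 205 189  33  24  81  90  67 167]
 [212 212 213 214 214 213 213 213 205 129  36  30  86  85  66 168]
 [213 209 179 186 213 213 213 209 164  86  37  26  82  83  91 205]
 [208 166  75  81 101 100 103 107  95  65  19  26  75  49  93 213]
 [207 154  57  58  53  19  18  39  88  59   5  43 112  33  46 102]
 [212 202 195 194 193 191 178  74 101  47   6  47 120  27  17  15]
 [213 213 213 212 214 213 206 134 129  55   8  47 118  34 102 192]
 [213 212 212 213 214 213 210 206 191  36   9  49 117  31 111 213]
 [212 213 212 208 179 186 207 185 198  37   9  43  84  41 129 213]
 [211 212 213 206 165 175 207 168 167  59   2  14  31  45 119 185]]
[[  0   0   5   0   0   0   0   0   0   6  13  18  15]
 [  0   0   0   0   0   0   0   0   0   0   0   0   0]
 [  0   0   0   0   1  29  58  83   0   0   0   0   0]
 [  0   0   0   0   9  83 100 135   0   0   0   0   0]
 [  0   0   0   0  17 115 104 135   0   0   0   0   0]
 [  0   0   0   0   0  64  60  73   0   0   0   0   0]
 [  0   0   0   0   0   0   7   0   0   0   0   0   0]
 [  0   0   0   0   0   0   0   0   0   0   0   0   0]]
t 13.32 tester x,y,z mm 170.3 0.1 41.8 rotvec err deg [-0.02 -0.06 -0.  ] F [2.1 7.5 4.8] w -0.0 j [ 0.82  0.42 -0.3   1.77  0.14  0.97  0.38]
```

View pics/s7.png

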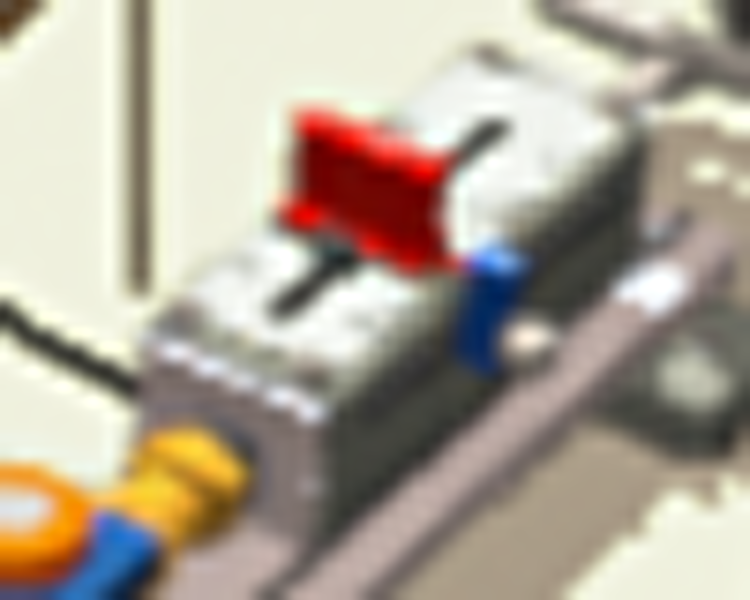

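The fin's near end is at (446,163), which predicts the marker at (497,258), and it is seen at (498,257). The top view also has them aligned, so I ease the handle back.

Call:
{"op": "arm_command", "data": {"rows": [[0,0,0,0.2,0,0,1],[0,0,0,0.3,0,0,1],[0,0,0,0.3,0,0,1],[0,0,0,0.3,0,0,1],[0,0,0,0.3,0,0,1],[0,0,0,0.3,0,0,1],[0,0,0,0.3,0,0,1],[0,0,0,0.3,0,0,1],[0,0,0,0.2,0,0,1],[0,0,0,0.2,0,0,1],[0,0,0,0.2,0,0,1],[0,0,0,0.2,0,0,1]]}}

```text
t: 15.02
position: [0.4806, -0.3345, 0.0417]
eef_rot: [0.738, 0.674, -0.0, -0.0]
wrist_force: [-0.6, 0.6, -0.8]
width: -0.001
gripper_force: 0.0
```

Call:
{"op": "arm_command", "data": {"rows": [[0,0,0,0.3,0,0,1],[0,0,0,0.3,0,0,1],[0,0,0,0,0,0,1],[0,0,0,0,0,-2,1],[0,0,0,0,0,-3,1],[0,0,0,0,0,-4,1],[0,0,0,0,0,-4,1],[0,0,0,-3,0,-3,1],[0,0,0,-3,0,0,1],[0,0,0,-3,0,0,1],[0,0,0,0,0,0,1],[0,0,0,0,0,0,1]]}}

```text
t: 16.52
position: [0.4737, -0.4174, 0.2027]
eef_rot: [0.738, 0.675, 0.0, 0.0]
wrist_force: [-0.1, -0.5, -0.5]
width: 0.001
gripper_force: 0.0
```

```bash
python3 -c "
from h import *
line();st()
A=robot.snapshot('top')[0];B=cv2.imread('pics/top0.png')[:,:,::-1]
print([seg(I,'black',(407,222,430,262))[:3] for I in (A,B)])
s=robot.snapshot('side')[0]; cv2.imwrite('pics/s8.png',cv2.resize(s[140:275,280:430,::-1],None,fx=4,fy=4,interpolation=cv2.INTER_CUBIC))
"
```

```text
[[208 210 210 204 175 198 171 199 154 137 123  81  67  77 121 142]
 [214 212 213 206 175 207 176 207 173 187  67  32  47  75  78 167]
 [213 213 212 211 206 211 205 212 198 129  40  25  80  85  65 160]
 [180 195 212 212 214 213 213 212 203  93  17  26  84  86  90 203]
 [124 135 178 185 214 212 213 214 203  91   7  26  77  51  95 213]
 [106  92  76  79 101 101 104 117 111  49   7  40 110  34  95 213]
 [108 101  58  57  54  19  20  34  31  11  10  47 119  30  43 102]
 [120 162 193 194 194 193 187 147 138  49  11  48 119  28  21  17]
 [201 206 213 213 213 212 211 204 190  34   9  50 118  29  97 191]
 [212 214 212 208 186 212 213 213 199  37   9  51 115  45 138 214]
 [213 213 212 207 175 213 208 185 198  37   9  45  86  45 131 213]
 [212 212 207 183 200 185 212 201 166  57   4  16  31  67 154 184]]
[[  0   0   7   0   0   0   0   0   0  11  13  15  17]
 [  0   0   0   0   0   0   0   0   0   0   0   0   0]
 [  0   0   0   0   4  38  46  76   0   0   0   0   0]
 [  0   0   0   0  15 119 129 136   0   0   0   0   0]
 [  0   0   0   0  21 121 105 108   0   0   0   0   0]
 [  0   0   0   0   6  66  62  62   0   0   0   0   0]
 [  0   0   0   0   0   0   0   0   0   0   0   0   0]
 [  0   0   0   0   0   0   0   0   0   0   0   0   0]]
t 16.73 tester x,y,z mm 223.2 0.4 202.2 rotvec err deg [ 0.02 -0.    0.04] F [1.4 0.4 0.2] w -0.0 j [ 0.87  0.33 -0.28  1.54  0.09  1.29  0.49]
[(np.float64(412.575), np.float64(243.29166666666666), np.float64(120.0)), (np.float64(412.29059829059827), np.float64(242.66666666666666), np.float64(117.0))]
```

View pics/s8.png

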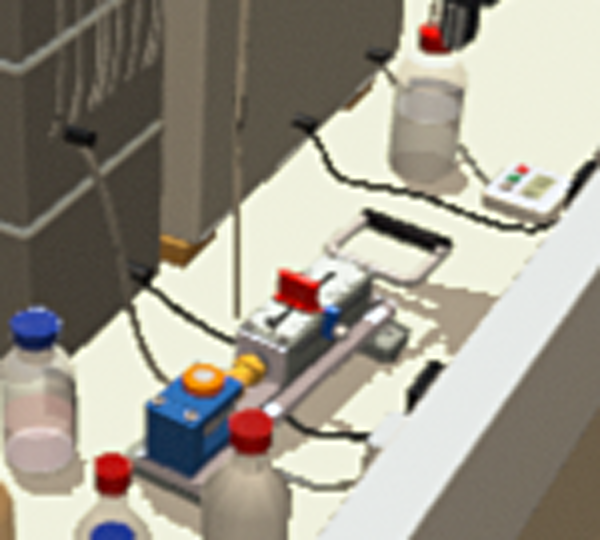

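The pin is home, the pointer stands at the marker, the handle is in and the arm is clear of everything.

```bash
python3 -c "
from rig import robot
print(robot.hand_in())"
```

```text
the job is handed in; nothing more can be done
None
```

I handed in the job at about 17 s of the 56 s allowed. The pin is home, the handle is eased fully back in, and the pointer's white line stands at the blue set marker (aligned within about 1 mm by camera); the hand-in returned no verdict.

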